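# Slip the bookend under the end carton and close up the row

### The arm

A 6-joint arm with a two-finger parallel gripper is mounted at the origin on the work surface. World frame = base frame: x ahead of the robot, y to its left, z up, the work surface at z = 0. Lengths are in m, angles in rad, forces in N, time in s.
With the tool pointing down it reaches from about 0.25 to 0.8 m from the base axis. Payload 8.5 kg.
Tool frame: the origin (TCP) lies between the finger pads; the fingertips stand 11 mm ahead of it and the grasp point (between the pads) lies 8 mm behind it (bot.tcp_to_tips is the distance from the TCP to the fingertips, in m); z points along the fingers, x is the direction in which the jaws open and shut, and the axes are right-handed (so a half turn about z gives the same grasp; the last joint's range is limited). The gripper opens to 85 mm and grips with 20 to 120 N. Pads are 22 mm wide; open, the fingers measure 114 mm over their backs; the gripper's body (76 mm by 85 mm) begins 54 mm behind the grasp point. The pads swing forward as they close: fully open they stand 13 mm farther back than shut.
Start: joints at [1.322, 0.238, -0.013, 1.319, 0, 1.571], TCP at [0.129, 0.509, 0.204] pointing down, gripper open.
Joint ranges: [-2.66, 2.66], [-1.03, 1.9], [-1.14, 1.46], [-1.82, 2.27], [-1.45, 1.34], [-3.14, 3.14]. Speed limits (rad/s): [2.22, 2.22, 2.79, 3.14, 3.14, 3.14].

### API

Orientations are given as a rotation vector (axis times angle).
In Python, from rig import status, cams, job, bot gives the robot as it stands.
- The arm moves only by the shell command python3 -m pendant 'ROWS' [FORCE]. ROWS is text: rows parted by semicolons, each of 7 numbers parted by spaces: the finger opening in mm, from 0 to 85.4, then the shift along the world's x, y, z in mm, then the turn, a rotation vector about the world's x, y, z in degrees. A call has 1 to 5 rows; each row is the pose to reach, as a shift and turn from the pose commanded when the call began; what a row does not reach only later rows make up. A row lasts 1/8 s, in which the tool goes at most 62.5 mm and 10.7 degrees, less where a joint would pass 70% of its speed; a pose out of reach is approached as far as the arm can. A call with a gripper value outside its range is refused whole. The fingers move at their own pace and stop on an object; FORCE is the grip in N (left out, the last holds). Time passes only in rows, so rows that repeat a pose let the fingers close. It gives the time, the measured TCP pose, the force and the opening at its end, in the units of the state.
- status.get_state(): the state, without advancing time (a new reading comes with each control period).
- cams.grab_frame(name): name is "scene" or "top" or "wrist"; returns a dict with "pixels" (420x560x3 uint8, blue, green, red), "fx", "fy", "cx", "cy" (pixels), "k1" (the pictures are not rectified: a ray, as slopes to the right and down, at radius r is drawn at 1 + k1 r^2 times it, then the intrinsics apply), "cam_to_world" (4x4, takes a point from camera to world coordinates); the wrist camera has in their place "mount" (4x4, takes a point from camera to tool coordinates, whose origin is the TCP and whose axes are the tool frame's). Camera axes: x right, y down, z forward; pixel columns grow to the right and rows downward; lengths in m; the calibration is good to about 2 mm. A picture is of the moment at which its call begins: read the wrist's pose just before it. There is no depth.
- job.sign_off(): hands the job in, once; it reports no verdict.
Trained networks look in the newest picture that a camera, given by its name, has taken for a name from the list of things; names that differ only in an ending like _2 or _b are one class to them, and where a whole thing is asked for, a point or a joint stands for the part that bears it (a point fixed in the world has none). Each returns a list of dicts, best first, with "conf" (0 to 1); they miss things now and then, are a little off and sometimes report something else, mostly with a low value. They report only what shows in the picture. A call takes as long as a camera call. They do not tell look-alikes from the thing itself.
- cams.outline_of(name, camera): "region" (420x560 bool, what is visible of it) and "position" ([row, column] in pixels, amid what is visible of it).
- cams.landmark_of(name, camera): "position" ([row, column] in pixels: a listed point, or the origin of a listed thing).
The state is a dict: "clock": time; "joints": joint angles; "dq": joint speeds; "effort": joint torques, N m; "ee_pos": TCP position; "tcp_rot": TCP orientation; "force": force on the tool from outside, world axes, zero at the start; "ft_torque": the same for the moment, N m; "width": finger opening in m.
Only numpy, scipy, OpenCV 4.12 (cv2) and the standard library are available. Lean on these libraries where they do the work, as an engineer would, in place of code of your own. Each camera call takes 0.05 s, during which the arm holds its last target. There are 200 camera calls.

### The job

The carton with the red band stands loose at the end of the stock row. Tip it back, without lifting it off the table, until it leans by itself against the row, slide the flat steel foot of the blue bookend under its raised front edge, and push bookend and carton up to the row until the carton stands upright on the foot, square and in line with the row, with no gap on either side of it. Leave the other cartons standing in the row and everything else on the table where it is.

Things in the scene. Friction and masses are not known exactly. Their poses are not given: they have to be found in the camera images.
- end_carton: the loose carton: white with a red band, 130 mm (its x) by 80 mm (y) by 200 mm tall (z), 0.5 to 0.9 kg, evenly filled, friction on the table 0.32 to 0.48, too thick to grasp. Origin: centre of its underside. Its +y side (back) faces the green-banded carton across an open gap of about 84 to 104 mm; its -y side (front) faces the bookend
- rear_edge (a point): middle of the red-banded carton's bottom rear edge (carton frame 0, 40, 0 mm), on which it is tipped. It balances at 0.38 rad of tilt; beyond that it leans on until its top rear edge rests on the green-banded carton (at 0.42 to 0.55 rad) and stays there
- front_edge (a point): middle of the red-banded carton's bottom front edge (carton frame 0, -40, 0 mm); 33 to 42 mm above the table while the carton leans. Pushing this edge towards the row from there makes the carton stand up again
- row_carton: last carton of the row: white with a green band, 130 mm (x) by 70 mm (y) by 200 mm tall, 0.85 kg, loose, standing against the blue-banded carton. Origin: centre of its underside; its -y face looks at the red-banded carton
- inner_carton: first carton of the row: white with a blue band, 130 mm (x) by 62 mm (y) by 190 mm tall, 0.75 kg, loose, standing between the fixed white drawer cabinet (240 by 200 by 240 mm tall) and the green-banded carton, with 1 mm of play on each side. Origin: centre of its underside
- bookend: loose blue bookend, 0.6 kg; slides easily. Origin: on its underside, below the middle of its upright's inner face. The upright is 120 mm wide (x), 12 mm thick (y -12 to 0), 120 mm tall. On the outer (-y) side a vertical rib 20 mm thick (x) runs from the upright to y = -98 mm, its top 88 mm above the table
- foot_tip (a point): middle of the free end of the bookend's steel foot (bookend frame 0, 60, 1.5 mm). The foot is a bare plate 3 mm thick, 100 mm wide (x), flat on the table from y = -100 to +60 mm; the part from y = 0 to 60 mm is the blade that goes under the carton
- rib_grip (a point): a good point to grasp the bookend from above, fingers closing across the 20 mm rib along the bookend's x (bookend frame 0, -62, 66 mm)
- dish: oval steel instrument dish, 70 by 180 by 30 mm, loose bystander; origin: centre of its underside
- bottle: white bottle with blue cap, 60 mm diameter, 160 mm tall, loose bystander; origin: centre of its underside
- jar: amber glass jar with steel lid, 64 mm diameter, 75 mm tall, loose bystander; origin: centre of its underside
- handpiece: surgical drill handpiece lying down, 22 by 180 by 20 mm, long along its y, loose bystander; origin: under its middle, on the table
- flat_carton: brown flat carton, 110 by 160 by 45 mm, loose bystander; origin: centre of its underside
There are look-alikes about, which are no part of the job. Leave any pink look-alike of the row_carton alone.

How it is judged:
By the outcome, as a careful person would: the job done as asked, in the order asked, and still so for the second after the job is handed in, with the robot touching nothing.
It also fails if it takes over 58 s, if anything falls off the work surface, if the arm or the gripper's body presses on something with over 40 N, if the wrist force passes 120 N, or if a joint passes its speed limit or range.

## Working session

There is one attempt and no reset: what is moved stays moved. The work goes in short steps, Python scripts to look and compute and a shell command to move; the robot and the scene stay as the last step left them, time stands still between calls to the robot, and variables do not carry over. Pictures are saved under pics/ and viewed, about 8 in all and at most 12, crops included, and the job is handed in when it is done.

```bash
mkdir -p pics; ls; cat > h.py <<'E'
import numpy as np, cv2
from rig import status, cams, job, bot
from scipy.spatial.transform import Rotation as R
def grab(n):
    s=status.get_state(); f=cams.grab_frame(n)
    if n=="wrist":
        T=np.eye(4);T[:3,:3]=R.from_rotvec(s["tcp_rot"]).as_matrix();T[:3,3]=s["ee_pos"]
        f["cam_to_world"]=T@np.array(f["mount"])
    f["cam_to_world"]=np.array(f["cam_to_world"]); return f
def ray(f,rc):
    x=(rc[1]-f["cx"])/f["fx"]; y=(rc[0]-f["cy"])/f["fy"]
    a,b=x,y
    for _ in range(20):
        k=1+f["k1"]*(a*a+b*b); a,b=x/k,y/k
    T=f["cam_to_world"]; return T[:3,3],T[:3,:3]@np.array([a,b,1.])
def onz(f,rc,z):
    o,d=ray(f,rc); return o+d*(z-o[2])/d[2]
def tri(fs,rcs):
    A=np.zeros((3,3));b=np.zeros(3)
    for f,rc in zip(fs,rcs):
        o,d=ray(f,rc); d=d/np.linalg.norm(d);P=np.eye(3)-np.outer(d,d);A+=P;b+=P@o
    p=np.linalg.solve(A,b); return p,[np.linalg.norm(np.cross(p-ray(f,rc)[0],ray(f,rc)[1]/np.linalg.norm(ray(f,rc)[1]))) for f,rc in zip(fs,rcs)]
def proj(f,p):
    c=np.linalg.inv(f["cam_to_world"])@np.append(p,1); a,b=c[0]/c[2],c[1]/c[2]; k=1+f["k1"]*(a*a+b*b)
    return np.array([f["cy"]+f["fy"]*b*k, f["cx"]+f["fx"]*a*k])
E
python3 - <<'E'
from h import *
np.set_printoptions(precision=3,suppress=True)
print(status.get_state(), bot.tcp_to_tips)
F={}
for n in("scene","top"):
    f=F[n]=grab(n); cv2.imwrite(f"pics/{n}0.png",f["pixels"]); print(n,f["cam_to_world"][:3,3])
    for t in("end_carton","row_carton","inner_carton","bookend","dish","bottle","jar","handpiece","flat_carton"):
        print(t,[(round(o["conf"],2),np.round(o["position"]),onz(f,o["position"],0)) for o in cams.landmark_of(t,n)[:3]])
    for t,z in(("rear_edge",0),("front_edge",0),("foot_tip",.0015),("rib_grip",.066)):
        print(t,[(round(o["conf"],2),np.round(o["position"]),onz(f,o["position"],z)) for o in cams.landmark_of(t,n)[:3]])
E
```

```text
pics
{'clock': 0.0, 'joints': array([ 1.322,  0.239, -0.014,  1.319, -0.   ,  1.571]), 'dq': array([-0.   ,  0.   ,  0.   , -0.001,  0.   ,  0.001]), 'effort': array([ -0.001, -53.877,  34.644,   0.018,  -0.   ,   0.   ]), 'ee_pos': array([0.129, 0.508, 0.204]), 'tcp_rot': array([ 2.479,  1.928, -0.002]), 'force': array([-0.185, -0.346,  1.088]), 'ft_torque': array([ 0.077,  0.003, -0.003]), 'width': 0.08577493825028856} 0.011
scene [ 0.58  -0.509  1.238]
end_carton [(0.76, array([184., 287.]), array([0.585, 0.004, 0.   ]))]
row_carton [(0.94, array([140., 282.]), array([0.563, 0.175, 0.   ])), (0.88, array([204., 226.]), array([ 0.38 , -0.073,  0.   ]))]
inner_carton [(0.21, array([343., 246.]), array([ 0.467, -0.515,  0.   ]))]
bookend [(0.94, array([239., 281.]), array([ 0.569, -0.192,  0.   ]))]
dish [(0.64, array([150., 326.]), array([ 0.721,  0.14 , -0.   ])), (0.27, array([240., 281.]), array([ 0.568, -0.194,  0.   ]))]
bottle [(0.84, array([133., 248.]), array([0.44 , 0.202, 0.   ]))]
jar [(0.59, array([167., 250.]), array([0.452, 0.069, 0.   ]))]
handpiece [(0.67, array([229
[... 966 characters left out ...]
)]
dish [(0.98, array([180., 196.]), array([0.713, 0.138, 0.   ]))]
bottle [(0.56, array([267., 176.]), array([0.443, 0.197, 0.   ]))]
jar [(0.59, array([265., 216.]), array([0.444, 0.077, 0.   ])), (0.27, array([251., 414.]), array([ 0.457, -0.517,  0.   ]))]
handpiece [(0.59, array([176., 286.]), array([ 0.71 , -0.143,  0.   ])), (0.31, array([225., 298.]), array([ 0.555, -0.173,  0.   ]))]
flat_carton [(0.86, array([248., 414.]), array([ 0.466, -0.518,  0.   ]))]
rear_edge []
front_edge [(0.55, array([214., 246.]), array([ 0.596, -0.017,  0.   ]))]
foot_tip [(0.6, array([224., 282.]), array([ 0.56 , -0.124,  0.002]))]
rib_grip [(0.98, array([220., 326.]), array([ 0.551, -0.25 ,  0.066]))]
```

View pics/scene0.png

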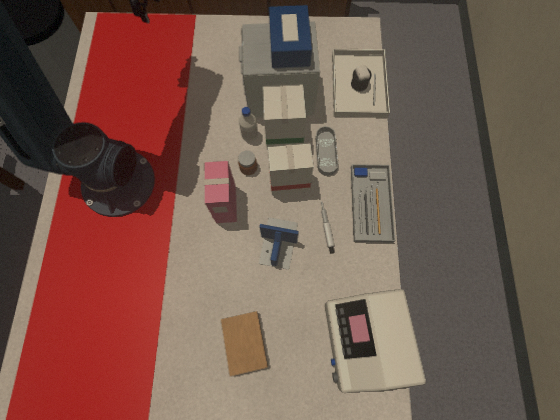

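View pics/top0.png

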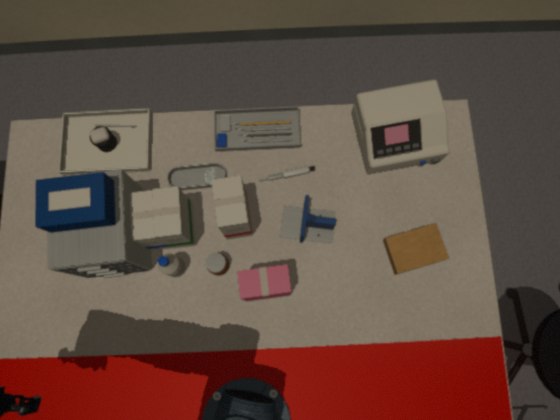

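The scene view shows the red-banded carton at about (168,290), the green-banded one at (112,285), the pink look-alike at (190,220) and the bookend at (240,280). In the top view the same things are at (205,230), (217,162), (282,265) and (222,312). I'll fit the poses by silhouette and check them in one crop.

```bash
cat > fit.py <<'E'
from h import *
from scipy.optimize import minimize
def bx(x0,x1,y0,y1,z0,z1): return np.array([[x,y,z] for x in(x0,x1) for y in(y0,y1) for z in(z0,z1)])
M={"end_carton":[bx(-.065,.065,-.04,.04,0,.2)],"row_carton":[bx(-.065,.065,-.035,.035,0,.2)],"inner_carton":[bx(-.065,.065,-.031,.031,0,.19)],
"bookend":[bx(-.05,.05,-.1,.06,0,.003),bx(-.06,.06,-.012,0,0,.12),bx(-.01,.01,-.098,-.012,0,.088)]}
def hulls(f,boxes,T):
    return [cv2.convexHull(np.array([proj(f,T(v))[::-1] for v in b],np.float32)) for b in boxes]
def T2(p):
    c,s=np.cos(p[2]),np.sin(p[2]); return lambda v:np.array([p[0]+c*v[0]-s*v[1],p[1]+s*v[0]+c*v[1],v[2]])
def mask(f,boxes,T):
    m=np.zeros((420,560),np.uint8)
    for h in hulls(f,boxes,T): cv2.fillConvexPoly(m,np.int32(np.round(h*16)),1,shift=4)
    return m>0
def fit(name,fs,rs,p0,occ=()):
    def c(q):
        p=np.array(q)*[.01,.01,.05]+p0; t=0
        for f,r in zip(fs,rs):
            m=mask(f,M[name],T2(p)); t+=1-(m&r).sum()/max(1,(m|r).sum())
        return t/len(fs)
    best=min((minimize(c,s,method="Nelder-Mead",options=dict(initial_simplex=np.array(s)+np.array([[0,0,0],[1,0,0],[0,1,0],[0,0,1.]]),xatol=.01,fatol=1e-4)) for s in([0,0,-1.],[0,0,1.],[0,0,3.],[0,0,-3.])),key=lambda r:r.fun)
    return np.array(best.x)*[.01,.01,.05]+p0,best.fun
def outline(name,cam,f,p0,z):
    os=cams.outline_of(name,cam); 
    if not os: return None
    g=proj(f,np.array([p0[0],p0[1],z])); o=min(os,key=lambda o:np.linalg.norm(np.array(o["position"])-g)); 
    return (o["conf"],np.array(o["region"]),o["position"],g)
def draw(f,boxes,T,img,col):
    for h in hulls(f,boxes,T): cv2.polylines(img,[np.int32(np.round(h*16))],True,col,1,shift=4)
E
python3 - <<'E'
from fit import *
np.set_printoptions(precision=4,suppress=True)
P0={"end_carton":(.586,.005,0),"row_carton":(.564,.178,0),"inner_carton":(.562,.246,0),"bookend":(.563,-.182,0)}
F={n:grab(n) for n in("scene","top")}
ims={n:F[n]["pixels"].copy() for n in F}
for k,p0 in P0.items():
    fs=[];rs=[]
    for n in F:
        o=outline(k,n,F[n],p0,.1)
        if o: print(k,n,round(o[0],2),o[1].sum(),np.round(o[2]),np.round(o[3])); fs.append(F[n]);rs.append(o[1])
    for n,f,r in zip(F,fs,rs): print("  ",n,*fit(k,[f],[r],np.array(p0)))
    p,c=fit(k,fs,rs,np.array(p0)); print(k,p,np.degrees(p[2]),c)
    for n in F: draw(F[n],M[k],T2(p),ims[n],(0,255,255))
a=cv2.resize(ims["scene"][0:280,200:350],None,fx=2.1,fy=2.1,interpolation=3); b=cv2.resize(ims["top"][150:280,110:360],(475,247),interpolation=3)
o=np.zeros((590,795,3),np.uint8); o[:a.shape[0],:a.shape[1]]=a; o[:247,318:793]=b
c=cv2.resize(F["top"]["pixels"][150:280,110:360],(475,247),interpolation=3);o[300:547,318:793]=c
cv2.imwrite("pics/fit.png",o)
E
```

```text
end_carton top 0.75 1861 [207. 233.] [210. 236.]
   scene [0.5894 0.0131 0.176 ] 0.08774509803921571
end_carton [0.5894 0.0131 0.176 ] 10.082358486386918 0.08774509803921571
row_carton scene 0.58 1894 [121. 286.] [125. 282.]
row_carton top 0.84 2190 [219. 175.] [220. 175.]
   scene [0.5732 0.175  0.0593] 0.10247855100095327
   top [0.5681 0.1781 0.091 ] 0.04330708661417326
row_carton [0.5687 0.1778 0.0816] 4.673176156756268 0.08184740432237358
inner_carton scene 0.92 587 [ 93. 280.] [108. 282.]
inner_carton top 0.61 1392 [224. 140.] [222. 151.]
   scene [0.5663 0.2521 0.0209] 0.6926701570680629
   top [0.5621 0.2536 0.154 ] 0.36346948141349245
inner_carton [0.5649 0.251  0.1571] 8.99935242991711 0.5305212458947399
bookend scene 0.81 1475 [240. 279.] [228. 279.]
bookend top 0.86 1881 [223. 306.] [215. 302.]
   scene [ 0.5639 -0.1797 -0.1791] 0.10170523751522531
   top [ 0.5594 -0.1803 -0.1761] 0.035251425609123865
bookend [ 0.5598 -0.1798 -0.1685] -9.65232602491834 0.07376121611504616
```

View pics/fit.png

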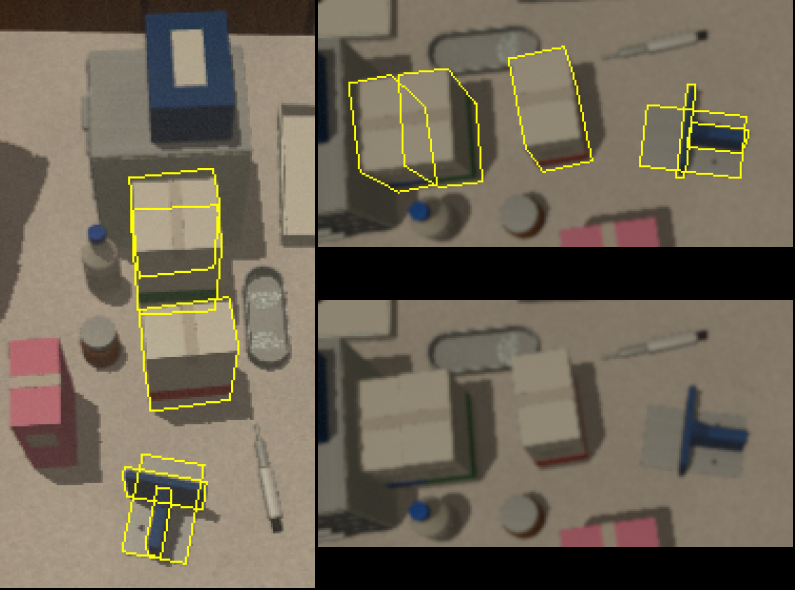

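The silhouette fits match the crop. Poses as (x, y, yaw):
- **Red carton:** (0.589, 0.013, +10°).
- **Green carton:** (0.568, 0.178, about +5°).
- **Bookend:** (0.560, -0.180, -10°).

The gap comes out near 93 mm, which agrees with the text.

Candidates that could be confused:
- **Red carton:** red-banded (205,230 top) against pink (282,265 top). I choose the red-banded one.
- **Row carton:** green-banded (217,175 top) against the pink one. I choose the green-banded one.
- **Bookend:** only one.

Next I'll move to a wrist viewpoint and close the fingers on the way.

```bash
python3 -m pendant '0 0 0 60 0 0 -10; 0 40 -40 100 0 0 -20; 0 80 -90 140 0 0 -30; 0 115 -140 150 0 0 -40; 0 150 -190 150 0 0 -50' 40
```

```text
clock: 2.52
ee_pos: [0.2712, 0.3308, 0.3545]
tcp_rot: [-3.063, -0.692, -0.003]
force: [1.0, 0.8, -0.2]
width: 0.0004
```

```bash
python3 -m pendant '0 45 -45 0 0 0 -5; 0 90 -90 0 0 0 -10; 0 135 -135 0 0 0 -15; 0 180 -180 0 0 0 -21; 0 225 -225 0 0 0 -21'; python3 -c "
from h import *
np.set_printoptions(precision=3,suppress=True)
s=status.get_state();print(s['joints'],s['ee_pos'],R.from_rotvec(s['tcp_rot']).as_matrix()); f=grab('wrist');print(np.array(f['mount']),f['fx'])"
```

```text
clock: 3.15
ee_pos: [0.4923, 0.109, 0.3536]
tcp_rot: [-3.139, -0.127, -0.001]
force: [0.6, 1.3, 0.6]
width: 0.0003
[0.218 0.199 0.313 1.684 0.    1.708] [0.492 0.109 0.354] [[ 0.997  0.081  0.001]
 [ 0.081 -0.997  0.   ]
 [ 0.001 -0.    -1.   ]]
[[ 1.     0.    -0.     0.001]
 [-0.     0.953  0.303 -0.077]
 [ 0.    -0.303  0.953 -0.17 ]
 [ 0.     0.     0.     1.   ]] 338.2552464316704
```

```bash
python3 -m pendant '0 45 0 20 0 0 0; 0 78 -10 30 0 0 0; 0 78 -10 30 0 0 0'; cat > w.py <<'E'
from fit import *
import sys
np.set_printoptions(precision=4,suppress=True)
f=grab("wrist"); im=f["pixels"].copy()
P0={"end_carton":(.589,.013,.17),"row_carton":(.568,.178,.08),"inner_carton":(.562,.245,.08),"bookend":(.56,-.18,-.17)}
for k in sys.argv[2:]:
    p0=P0[k]; o=outline(k,"wrist",f,p0,.15)
    if o:
        p,c=fit(k,[f],[o[1]],np.array(p0)); print(k,round(o[0],2),o[1].sum(),p,np.degrees(p[2]),c); draw(f,M[k],T2(p),im,(0,255,255))
cv2.imwrite(sys.argv[1],np.vstack([im])); cv2.imwrite(sys.argv[1].replace('.','_raw.'),f["pixels"])
E
python3 w.py pics/w1.png end_carton row_carton inner_carton bookend
```

```text
clock: 3.58
ee_pos: [0.571, 0.1002, 0.3822]
tcp_rot: [3.139, 0.128, -0.002]
force: [0.1, 0.2, 0.3]
width: 0.0002
end_carton 0.66 9621 [0.5903 0.0109 0.0823] 4.714264770292579 0.15995447382244787
row_carton 0.62 12030 [0.568 0.178 0.03 ] 1.7188733853924696 1.0
inner_carton 0.97 8659 [0.5649 0.2602 0.0795] 4.554619328895357 0.059392422346114415
bookend 0.57 248 [ 0.5425 -0.2122  0.1162] 6.6583582592921635 0.9564453811029153
```

View pics/w1.png

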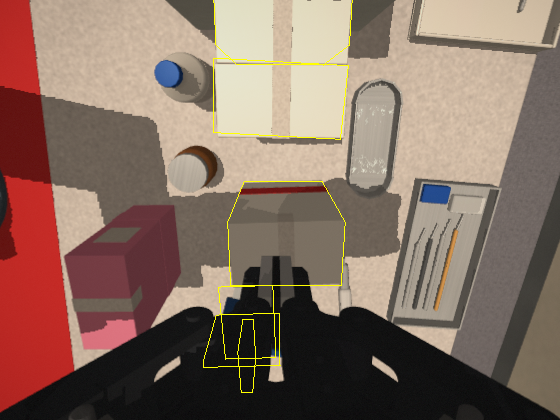

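The wrist view shows the red carton's back face at (235,285) with its red band at row 188. The green carton's top spans rows 63–137, with the dish and jar beside it. The region fits are weak here because the fingers hide part of the carton, so I'll measure edges in rectified images.

```bash
cat > rect.py <<'E'
from h import *
np.set_printoptions(precision=4,suppress=True)
def rectify(f,z,x0,x1,y0,y1,s=.0005):
    xs=np.arange(x0,x1,s); ys=np.arange(y1,y0,-s); X,Y=np.meshgrid(xs,ys)
    T=np.linalg.inv(f["cam_to_world"]); P=np.stack([X,Y,np.full_like(X,z)],-1)@T[:3,:3].T+T[:3,3]
    a,b=P[...,0]/P[...,2],P[...,1]/P[...,2]; k=1+f["k1"]*(a*a+b*b)
    return cv2.remap(f["pixels"],np.float32(f["cx"]+f["fx"]*a*k),np.float32(f["cy"]+f["fy"]*b*k),1)
def edge(f,z,c,yaw,axis,L=.045,W=.012,ch=None):
    """strongest step line near point c; axis 'x': line runs along x. returns point at c along line, and angle"""
    s=.0005; ca,sa=np.cos(yaw),np.sin(yaw)
    u=np.array([ca,sa]) if axis=='x' else np.array([-sa,ca]); n=np.array([-u[1],u[0]])
    U=np.arange(-L,L,s);N=np.arange(-W,W,s); P=np.array(c)+U[:,None,None]*u+N[None,:,None]*n
    T=np.linalg.inv(f["cam_to_world"]); Q=np.concatenate([P,np.full(P.shape[:2]+(1,),z)],-1)@T[:3,:3].T+T[:3,3]
    a,b=Q[...,0]/Q[...,2],Q[...,1]/Q[...,2]; k=1+f["k1"]*(a*a+b*b)
    I=cv2.remap(f["pixels"],np.float32(f["cx"]+f["fx"]*a*k),np.float32(f["cy"]+f["fy"]*b*k),1).astype(float)
    I=cv2.GaussianBlur(I,(5,9),0); G=np.abs(np.gradient(I,axis=1)).sum(-1)
    m=N[G.argmax(1)]; g=np.ones(len(U),bool)
    for _ in range(8):
        p=np.polyfit(U[g],m[g],1); r=np.abs(m-np.polyval(p,U)); g=r<max(.001,np.median(r[g])*2)
    return np.array(c)+n*p[1], np.degrees(yaw+np.arctan(p[0])), g.mean()
E
python3 - <<'E'
from rect import *
f=grab("wrist")
print("row front",edge(f,.2,(.571,.143),.08,'x'))
print("row left",edge(f,.2,(.503,.175),.08,'y',.025))
print("row right",edge(f,.2,(.633,.18),.08,'y',.025))
print("row/inner",edge(f,.2,(.562,.213),.08,'x'))
print("end rear bottom",edge(f,0,(.585,.052),.12,'x',.05))
a=rectify(f,.2,.46,.68,-.05,.25); b=rectify(f,0,.46,.68,-.05,.25)
cv2.imwrite("pics/r1.png",cv2.resize(np.hstack([a,b]),(800,545)))
E
```

```text
row front (array([0.5711, 0.1418]), np.float64(3.835553032801567), np.float64(0.7888888888888889))
row left (array([0.5058, 0.1752]), np.float64(4.735281801702336), np.float64(1.0))
row right (array([0.6396, 0.1805]), np.float64(12.49382779073734), np.float64(0.95))
row/inner (array([0.5622, 0.2099]), np.float64(4.229565788468462), np.float64(0.6944444444444444))
end rear bottom (array([0.5853, 0.0497]), np.float64(6.606098360526618), np.float64(1.0))
```

View pics/r1.png

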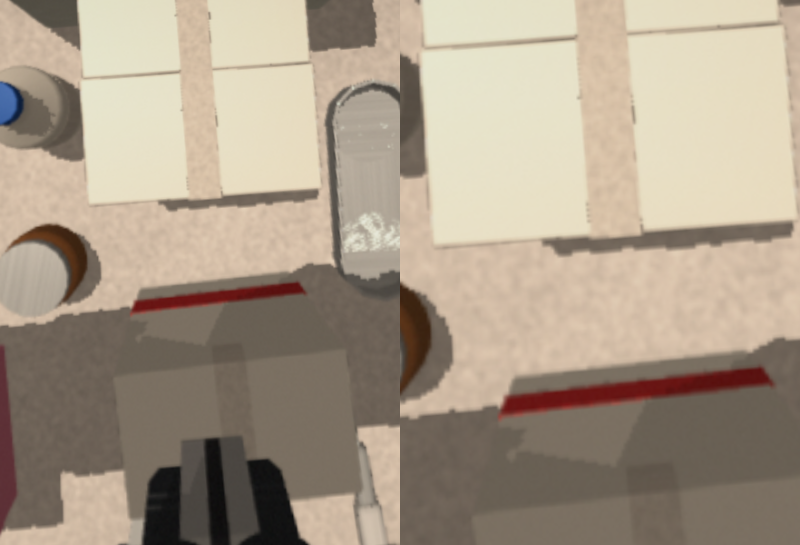

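The rectified view (left half is z=0.2) gives:
- **Row:** yaw about 4.0°, front face mid (0.5725, 0.1416).
- **Red carton:** yaw about 6.6°, centre (0.591, 0.010).
- **Gap and offset:** gap 92 mm, and the red carton sits about 8 mm to the +x side of the row line.

Now I'll move in front of the carton, near its top.

```bash
python3 -m pendant '0 10 -57 0 0 0 2; 0 20 -114 0 0 0 2; 0 29 -170 -20 0 0 2; 0 29 -175 -80 0 0 2; 0 29 -175 -140 0 0 2'; python3 -m pendant '0 0 0 -58 0 0 0; 0 0 0 -58 0 0 0; 0 -1 12 -58 0 0 0; 0 -1 12 -58 0 0 0'
```

```text
clock: 4.5
ee_pos: [0.5976, -0.075, 0.2424]
tcp_rot: [3.136, 0.182, 0.003]
force: [-0.1, -0.8, -0.3]
width: -0.0
clock: 5.0
ee_pos: [0.5989, -0.0612, 0.1887]
tcp_rot: [3.135, 0.187, 0.008]
force: [0.9, 0.1, -0.6]
width: -0.0001
```

```bash
python3 -m pendant '0 -1 10 0 0 0 0; 0 -2 18 0 0 0 0; 0 -3 26 0 0 0 0; 0 -4 34 0 0 0 0; 0 -5 42 0 0 0 0'; python3 -m pendant '0 -1 8 0 0 0 0; 0 -2 16 0 0 0 0; 0 -2 22 0 0 0 0; 0 -3 26 0 0 0 0';  python3 - <<'E'
from h import *
f=grab("scene"); g=grab("top")
a=cv2.resize(f["pixels"][60:280,180:360],None,fx=2.5,fy=2.5,interpolation=2); b=cv2.resize(g["pixels"][140:290,120:320],(345,259),interpolation=2)
o=np.zeros((560,800,3),np.uint8);o[:550,:450]=a;o[:259,452:797]=b;cv2.imwrite("pics/tip.png",o)
E
```

```text
clock: 5.62
ee_pos: [0.5919, -0.0196, 0.1853]
tcp_rot: [-3.136, -0.185, 0.001]
force: [1.0, -0.8, -0.1]
width: 0.0001
clock: 6.12
ee_pos: [0.5891, 0.0062, 0.1853]
tcp_rot: [3.136, 0.185, -0.0]
force: [-0.8, 0.1, 0.0]
width: 0.0001
```

View pics/tip.png

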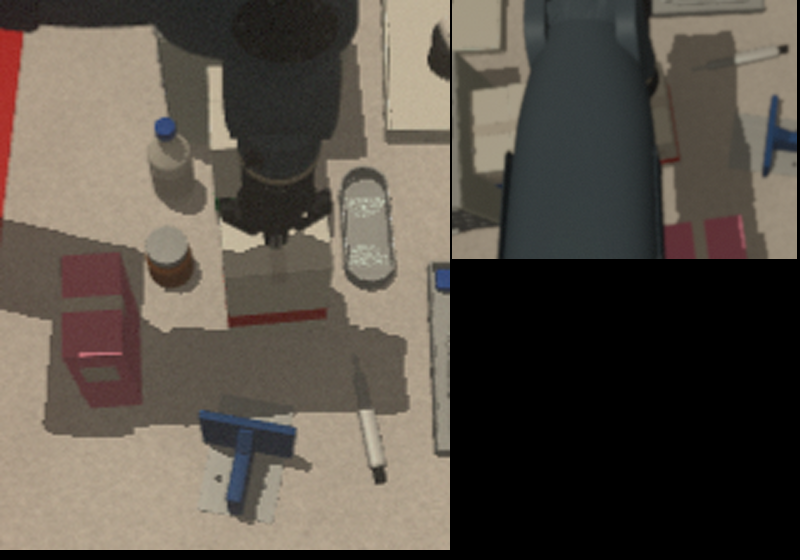

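The carton is tilting cleanly: the front red band at (318,278) is clear of the table and the rear edge is planted. I'll keep pushing.

```bash
python3 -m pendant '0 0 5 0 0 0 0; 0 -1 10 0 0 0 0; 0 -2 15 0 0 0 0; 0 -2 20 0 0 0 0; 0 -3 25 0 0 0 0'; python3 -m pendant '0 -1 5 0 0 0 0; 0 -1 10 0 0 0 0; 0 -1 10 0 0 0 0;0 -1 10 0 0 0 0'
```

```text
clock: 6.85
ee_pos: [0.5861, 0.0312, 0.1854]
tcp_rot: [-3.136, -0.185, 0.0]
force: [-0.2, -0.3, -0.8]
width: 0.0001
clock: 7.35
ee_pos: [0.5851, 0.0408, 0.1853]
tcp_rot: [3.136, 0.185, -0.0]
force: [0.4, 0.6, -0.2]
width: -0.0002
```

```bash
python3 -m pendant '0 2 -20 0 0 0 0; 0 0 -75 20 0 0 -4; 40 -12 -130 60 0 0 -10; 85 -22 -175 90 0 0 -16; 85 -32 -200 120 0 0 -16'; python3 -m pendant '85 0 0 0 0 0 0;85 0 0 0 0 0 0'; python3 - <<'E'
from h import *
np.set_printoptions(precision=4,suppress=True)
F={n:grab(n) for n in("wrist","scene","top")}
s=status.get_state();print(s["ee_pos"],s["clock"])
for t,z in(("rib_grip",.066),("foot_tip",.0015),("bookend",0),("front_edge",.037)):
    L=[]
    for n in F:
        o=cams.landmark_of(t,n)
        if o: print(t,n,round(o[0]["conf"],2),np.round(o[0]["position"]),onz(F[n],o[0]["position"],z)); L.append((F[n],o[0]["position"]))
    if len(L)>1: print("   tri",tri(*zip(*L)))
f,g,w=F["scene"],F["top"],F["wrist"]
a=cv2.resize(f["pixels"][60:280,180:360],None,fx=2,fy=2,interpolation=2); b=cv2.resize(w["pixels"],(430,322)); c=cv2.resize(g["pixels"][140:290,120:340],(330,225),interpolation=2)
o=np.zeros((560,800,3),np.uint8);o[:440,:360]=a;o[:322,365:795]=b;o[330:555,365:695]=c;cv2.imwrite("pics/lean.png",o); cv2.imwrite("pics/wl.png",w["pixels"])
E
```

```text
clock: 7.98
ee_pos: [0.5522, -0.1628, 0.3066]
tcp_rot: [3.13, -0.26, 0.001]
force: [0.8, -0.2, -0.1]
width: 0.0547
clock: 8.22
ee_pos: [0.5529, -0.1597, 0.3047]
tcp_rot: [-3.131, 0.255, 0.001]
force: [0.6, -0.1, 0.5]
width: 0.0846
[ 0.5529 -0.1585  0.3042] 8.375
rib_grip wrist 0.77 [231. 285.] [ 0.5525 -0.2449  0.066 ]
rib_grip scene 0.56 [251. 274.] [ 0.5489 -0.2458  0.066 ]
rib_grip top 0.65 [223. 325.] [ 0.5444 -0.2472  0.066 ]
   tri (array([ 0.5489, -0.2465,  0.0604]), [np.float64(0.0034590929928852462), np.float64(0.0019378508714405639), np.float64(0.003585603877720341)])
foot_tip scene 0.6 [221. 286.] [ 0.5822 -0.1304  0.0015]
bookend wrist 0.82 [173. 283.] [ 0.5601 -0.1821  0.    ]
bookend scene 0.84 [239. 276.] [ 0.5531 -0.1902  0.    ]
   tri (array([ 0.5563, -0.1857, -0.0171]), [np.float64(0.0035645919191750826), np.float64(0.0035645919191751078)])
front_edge wrist 0.62 [ 57. 291.] [ 0.5919 -0.0374  0.037 ]
front_edge scene 0.57 [195. 290.] [ 0.597  -0.0483  0.037 ]
   tri (array([ 0.5959, -0.0328, -0.0044]), [np.float64(0.0016729177399802111), np.float64(0.001672917739980335)])
```

View pics/lean.png

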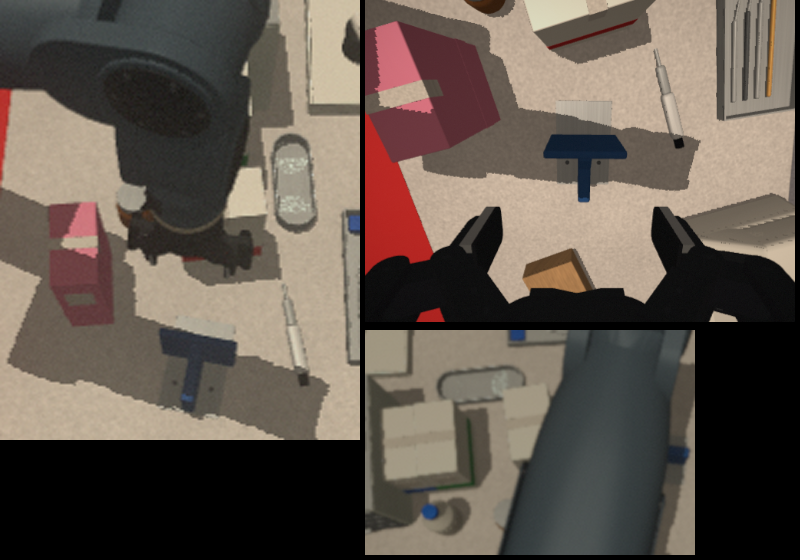

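The gap still shows in the top crop at (490,430), and front_edge triangulates to z≈0. It looks as if the carton fell back upright, so I'll clear the arm out of view and measure.

```bash
python3 -m pendant '85 -20 -60 0 0 0 0; 85 -40 -120 0 0 0 0; 85 -40 -140 0 0 0 0; 85 -40 -140 0 0 0 0'; cat > pose.py <<'E'
from fit import *
np.set_printoptions(precision=4,suppress=True)
def Tt(p,ph):  # p: rear-edge mid x,y,yaw ; tilt ph about rear edge (local x axis, top goes +y)
    c,s=np.cos(p[2]),np.sin(p[2])
    def T(v):
        y,z=v[1]-.04,v[2]; y,z=y*np.cos(ph)+z*np.sin(ph),-y*np.sin(ph)+z*np.cos(ph)
        return np.array([p[0]+c*v[0]-s*y,p[1]+s*v[0]+c*y,z])
    return T
F={n:grab(n) for n in("scene","top")}; R_=[]; fs=[]
for n in F:
    o=[o for o in cams.outline_of("end_carton",n)]
    print(n,[(round(q["conf"],2),np.round(q["position"]),int(np.sum(q["region"]))) for q in o])
    o=[q for q in o if abs(onz(F[n],q["position"],.1)[:2]-[.59,.03]).max()<.09]
    if o: fs.append(F[n]);R_.append(np.array(o[0]["region"]))
def c(q):
    p=np.array(q)*[.01,.01,.05,.1]+[.587,.05,.11,0]
    return sum(1-(m&r).sum()/(m|r).sum() for f,r in zip(fs,R_) for m in [mask(f,M["end_carton"],Tt(p,p[3]))])/len(fs)
for t0 in(0,4.5):
    r=minimize(c,[0,0,0,t0],method="Nelder-Mead",options=dict(initial_simplex=np.array([0,0,0,t0])+np.vstack([np.zeros(4),np.eye(4)]),maxiter=400))
    p=r.x*[.01,.01,.05,.1]+[.587,.05,.11,0]; print("rear mid, yaw, tilt",p,r.fun)
f,g=F["scene"],F["top"]
a=cv2.resize(f["pixels"][60:280,180:360],None,fx=2.2,fy=2.5,interpolation=2); b=cv2.resize(g["pixels"][140:290,120:340],(400,273),interpolation=2)
o=np.zeros((560,800,3),np.uint8);o[:550,:396]=a;o[:273,400:]=b
import sys;cv2.imwrite(sys.argv[1],o)
E
python3 pose.py pics/p1.png
```

```text
clock: 9.48
ee_pos: [0.5129, -0.3005, 0.3049]
tcp_rot: [-3.131, 0.257, 0.001]
force: [0.1, 0.4, -0.2]
width: 0.0849
scene [(0.85, array([172., 298.]), 1335)]
top [(0.92, array([208., 234.]), 1923)]
rear mid, yaw, tilt [ 0.5855  0.0557  0.103  -0.0334] 0.21241152555685355
rear mid, yaw, tilt [ 0.5931  0.068   0.3059 -0.0967] 0.33791170157649325
```

View pics/p1.png

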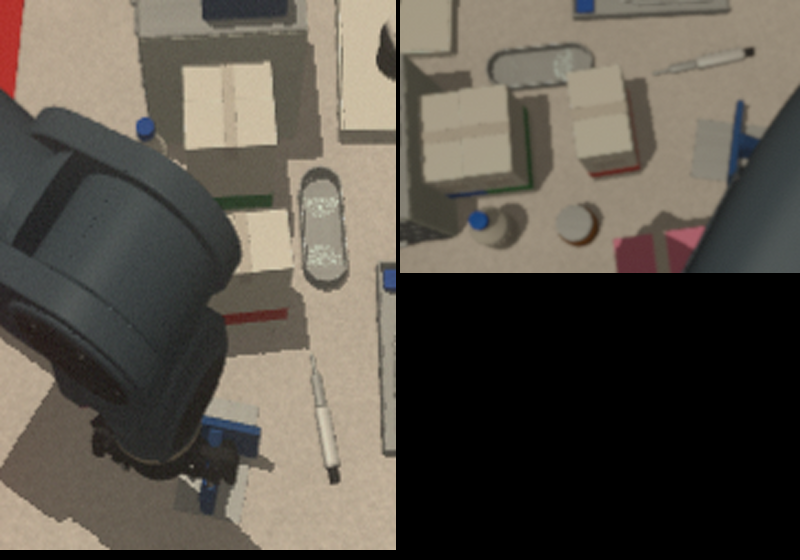

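The carton is upright again at nearly its old place, with its rear edge about y=0.05 and the row untouched. The first push stopped just short of the balance point. I'll repeat it slightly higher and push until the force shows the carton pressing on the row.

```bash
python3 -m pendant '0 25 58 0 0 0 4; 0 50 116 0 0 0 8; 0 72 172 -10 0 0 12; 0 84 220 -60 0 0 16; 0 84 230 -109 0 0 16' && python3 -m pendant '0 0 0 0 0 0 0; 0 0 0 0 0 0 0; 0 -1 15 0 0 0 0; 0 -2 25 0 0 0 0; 0 -3 35 0 0 0 0' && python3 -m pendant '0 -1 8 0 0 0 0; 0 -2 16 0 0 0 0; 0 -3 24 0 0 0 0; 0 -4 32 0 0 0 0; 0 -5 40 0 0 0 0' && python3 -m pendant '0 -1 6 0 0 0 0; 0 -1 12 0 0 0 0; 0 -2 18 0 0 0 0; 0 -3 24 0 0 0 0; 0 -3 24 0 0 0 0'; python3 -c "
from h import *
f=grab('scene');cv2.imwrite('pics/s2.png',f['pixels'])
for t in ('front_edge','end_carton'):
  print(t,[(round(o['conf'],2),o['position'],onz(f,o['position'],0)[:2],onz(f,o['position'],.037)[:2]) for o in cams.landmark_of(t,'scene')])"
```

```text
clock: 10.3
ee_pos: [0.5984, -0.0651, 0.1961]
tcp_rot: [3.136, 0.194, 0.005]
force: [1.4, -0.2, -0.2]
width: 0.0003
clock: 10.92
ee_pos: [0.5944, -0.0336, 0.1972]
tcp_rot: [3.136, 0.185, 0.002]
force: [-0.4, 0.3, 0.2]
width: -0.0002
clock: 11.55
ee_pos: [0.589, 0.0063, 0.1963]
tcp_rot: [3.136, 0.185, -0.0]
force: [0.9, 0.1, 0.5]
width: 0.0003
clock: 12.18
ee_pos: [0.586, 0.0303, 0.1964]
tcp_rot: [-3.136, -0.186, 0.0]
force: [0.7, 0.4, 0.2]
width: -0.0003
front_edge [(0.7, [193.2, 290.3], array([ 0.59676689, -0.02863891]), array([ 0.59625216, -0.04299266]))]
end_carton [(0.97, [182.5, 287.6], array([0.58692348, 0.01099188]), array([ 0.58670297, -0.00454646]))]
```

```bash
python3 - <<'E'
from h import *
f=grab('wrist'); s=cv2.imread('pics/s2.png')
o=np.zeros((420,800,3),np.uint8); o[:,:480]=cv2.resize(f["pixels"],(480,360))[0:420] if 0 else cv2.copyMakeBorder(cv2.resize(f["pixels"],(480,360)),0,60,0,0,0)
o[:400,482:800]=cv2.resize(s[100:260,220:347],(318,400)); cv2.imwrite('pics/x.png',o)
E
```

```text
(no output)
```

View pics/x.png

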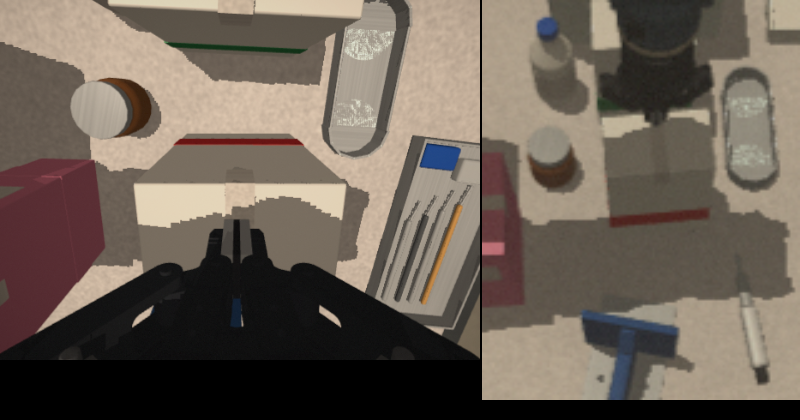

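The fingers passed over the carton without touching it in both passes. The wrist view shows the tips above the carton top at (240,230), and the carton stands undisturbed. The tips must sit further back than I assumed, so I'll back off, go lower and push again.

```bash
python3 -m pendant '0 6 -55 0 0 0 0; 0 13 -107 0 0 0 0; 0 13 -107 -30 0 0 0; 0 13 -107 -46 0 0 0; 0 13 -107 -46 0 0 0' && python3 -m pendant '0 -1 15 0 0 0 0; 0 -2 25 0 0 0 0; 0 -3 35 0 0 0 0; 0 -4 43 0 0 0 0; 0 -5 50 0 0 0 0'; cat > fe.py <<'E'
from rect import *
f=grab('scene'); s=status.get_state(); print(s['clock'],s['ee_pos'],s['force'])
for t in ('front_edge','end_carton'):
  print(t,[(round(o['conf'],2),np.array(o['position']),onz(f,o['position'],0)[:2],onz(f,o['position'],.037)[:2]) for o in cams.landmark_of(t,'scene')])
# lower end of red band in picture column ~ 290
p=f["pixels"].astype(int); m=(p[...,2]>1.6*p[...,1])&(p[...,2]>50); m[:, :268]=0; m[:,316:]=0; m[:140]=0; m[225:]=0
for c in (275,285,295,305):
  r=np.where(m[:,c])[0]; print(c, r.min() if len(r) else None, r.max() if len(r) else None, end='; ')
E
python3 fe.py
```

```text
clock: 13.0
ee_pos: [0.5982, -0.0775, 0.1492]
tcp_rot: [-3.136, -0.184, 0.004]
force: [-0.5, 0.8, -0.8]
width: -0.0
clock: 13.62
ee_pos: [0.5942, -0.0267, 0.1507]
tcp_rot: [3.136, 0.185, 0.001]
force: [0.9, -1.5, 1.1]
width: -0.0002
13.675 [ 0.594  -0.026   0.1505] [ 0.8913 -0.0206 -0.1352]
front_edge [(0.94, array([193.6, 290.4]), array([ 0.5971, -0.0301]), array([ 0.5966, -0.0444]))]
end_carton [(0.8, array([183.9, 290.1]), array([0.5957, 0.0059]), array([ 0.5952, -0.0095]))]
275 185 188; 285 184 187; 295 183 186; 305 182 185;
```

```bash
python3 -m pendant '0 -1 5 0 0 0 0; 0 -1 10 0 0 0 0; 0 -2 15 0 0 0 0; 0 -2 20 0 0 0 0; 0 -2 20 0 0 0 0'; python3 fe.py
```

```text
clock: 14.4
ee_pos: [0.5919, -0.0067, 0.1502]
tcp_rot: [-3.136, -0.186, 0.001]
force: [0.4, -0.2, -0.1]
width: 0.0002
14.45 [ 0.592  -0.0069  0.1502] [ 0.4039  0.1672 -1.0632]
front_edge [(0.8, array([192.8, 289.5]), array([ 0.594 , -0.0272]), array([ 0.5936, -0.0416]))]
end_carton [(0.67, array([184.6, 288.8]), array([0.5912, 0.0032]), array([ 0.5908, -0.0121]))]
275 181 185; 285 179 184; 295 179 183; 305 178 182;
```

The band moved up 3–4 px and got thicker while front_edge stayed put, so the carton is tipping now. I'll continue, rising a little to keep the palm clear of the rising top edge.

```bash
python3 -m pendant '0 -1 6 3 0 0 0; 0 -1 12 5 0 0 0; 0 -2 18 8 0 0 0; 0 -3 24 10 0 0 0; 0 -3 28 10 0 0 0'; python3 fe.py
```

```text
clock: 15.18
ee_pos: [0.5891, 0.0214, 0.1606]
tcp_rot: [-3.136, -0.185, -0.0]
force: [-0.3, 0.2, 0.5]
width: -0.0003
15.225 [0.5891 0.0217 0.1605] [ 0.0521  1.1339 -0.2653]
front_edge [(0.87, array([190.4, 290.6]), array([ 0.5977, -0.0183]), array([ 0.5971, -0.0329]))]
end_carton [(0.74, array([179.6, 288.2]), array([0.5889, 0.0219]), array([0.5886, 0.0061]))]
275 176 182; 285 175 181; 295 174 180; 305 173 179;
```

```bash
python3 -m pendant '0 0 4 1 0 0 0; 0 -1 8 2 0 0 0; 0 -1 12 2 0 0 0; 0 -2 16 2 0 0 0; 0 -2 20 2 0 0 0'; python3 fe.py;  python3 -m pendant '0 0 4 0 0 0 0; 0 -1 8 0 0 0 0; 0 -1 12 0 0 0 0; 0 -1 16 0 0 0 0; 0 -1 16 0 0 0 0'; python3 fe.py
```

```text
clock: 15.95
ee_pos: [0.587, 0.0411, 0.1623]
tcp_rot: [3.136, 0.185, -0.0]
force: [0.6, -0.0, -0.4]
width: -0.0
16.0 [0.587  0.0415 0.1623] [-0.3447  1.054  -0.5053]
front_edge [(0.6, array([187.9, 288.9]), array([ 0.5917, -0.0091]), array([ 0.5913, -0.024 ])), (0.47, array([151. , 325.2]), array([0.7195, 0.1351]), array([0.7153, 0.1159]))]
end_carton [(0.94, array([181.6, 288.9]), array([0.5914, 0.0145]), array([ 0.591 , -0.0012]))]
275 171 178; 285 170 177; 295 169 176; 305 168 175; clock: 16.73
ee_pos: [0.5855, 0.0524, 0.1622]
tcp_rot: [3.128, 0.18, -0.002]
force: [-1.2, -22.4, 1.0]
width: 0.0004
16.775 [0.5855 0.0524 0.1623] [ -1.0999 -22.0978   1.3613]
front_edge [(0.72, array([187.3, 285.9]), array([ 0.5813, -0.0071]), array([ 0.5812, -0.0221]))]
end_carton [(0.68, array([180.8, 285.8]), array([0.5806, 0.0173]), array([0.5805, 0.0015])), (0.3, array([164.5, 249.6]), array([0.4519, 0.0772]), array([0.4557, 0.0597]))]
275 170 177; 285 169 176; 295 169 176; 305 168 175;
```

The force reads 22 N in y and the front edge has settled at about z≈37 mm, y≈-0.023, so the carton is pressed against the row. Contact geometry and the wrist picture both put the real fingertips about 35 mm behind the reported TCP, and I'll allow for that. Next I'll retreat and measure the bookend.

```bash
python3 -m pendant '0 1 -15 0 0 0 0; 0 0 -55 10 0 0 0; 40 -12 -110 30 0 0 -5; 85 -24 -165 45 0 0 -11; 85 -34 -215 58 0 0 -16'; python3 -m pendant '85 0 0 0 0 0 0;85 0 0 0 0 0 0;85 0 0 0 0 0 0'; python3 - <<'E'
from rect import *
print([a for a in dir(bot) if a[0]!='_'])
f=grab('wrist'); s=status.get_state(); print(s['clock'],s['ee_pos'],s['width'])
y=-.17; c=np.array([.5598,-.1798]); u=np.array([np.cos(y),np.sin(y)]); n=np.array([-u[1],u[0]])
print("upright inner top",edge(f,.12,c,y,'x',.05,.015))
print("upright outer top",edge(f,.12,c-.012*n,y,'x',.05,.006))
print("rib left",edge(f,.088,c-.06*n-.01*u,y,'y',.03,.008), "right",edge(f,.088,c-.06*n+.01*u,y,'y',.03,.008))
print("foot tip",edge(f,.003,c+.06*n,y,'x',.04,.012))
for t,z in (("rib_grip",.066),("front_edge",.037)):
  print(t,[(round(o['conf'],2),onz(f,o['position'],z)) for o in cams.landmark_of(t,'wrist')[:2]])
cv2.imwrite('pics/w3.png',f["pixels"])
E
python3 fe.py
```

```text
clock: 17.5
ee_pos: [0.5518, -0.1597, 0.2211]
tcp_rot: [-3.13, 0.258, -0.001]
force: [0.2, -0.3, 0.6]
width: 0.0544
clock: 17.88
ee_pos: [0.5522, -0.157, 0.22]
tcp_rot: [-3.131, 0.25, 0.001]
force: [-0.3, -0.0, 0.1]
width: 0.0849
['MotionError', 'tcp_to_tips']
17.925 [ 0.5522 -0.157   0.22  ] 0.0850435972420828
upright inner top (array([ 0.5574, -0.1936]), np.float64(-9.736334090205654), np.float64(0.81))
upright outer top (array([ 0.5573, -0.1942]), np.float64(-9.579615653143236), np.float64(0.845))
rib left (array([ 0.5419, -0.2376]), np.float64(-9.030836347998951), np.float64(1.0)) right (array([ 0.5618, -0.241 ]), np.float64(-10.312977580491042), np.float64(0.95))
foot tip (array([ 0.5693, -0.1245]), np.float64(-7.381407973370181), np.float64(0.925))
rib_grip [(0.75, array([ 0.5512, -0.2433,  0.066 ]))]
front_edge [(0.67, array([ 0.5906, -0.0206,  0.037 ]))]
18.075 [ 0.5522 -0.1573  0.2202] [ 0.2512  0.4018 -0.0326]
front_edge [(0.62, array([187.2, 288.3]), array([ 0.5896, -0.0065]), array([ 0.5893, -0.0216]))]
end_carton [(0.8, array([179.6, 288.6]), array([0.5902, 0.022 ]), array([0.5899, 0.0061]))]
275 None None; 285 None None; 295 170 176; 305 168 176;
```

View pics/w3.png

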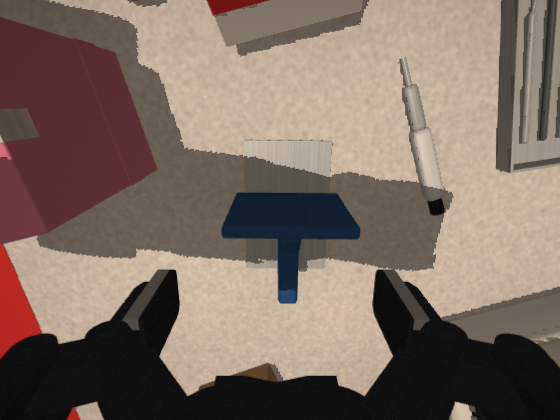

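The wrist view shows the carton leaning, with its raised underside visible at (30,290), and the bookend with foot, upright and rib at (215,290). The rib's measured centreline passes x=0.5518 at y=-0.239, yaw -9.7°. Its grip point is (0.551, -0.244), which agrees with the landmark. I'll go down and grasp.

```bash
python3 -m pendant '85 -1 -50 0 0 0 -0.6; 85 -1 -87 -10 0 0 -0.6; 85 -1 -87 -70 0 0 -0.6; 85 -1 -87 -130 0 0 -0.6; 85 -1 -87 -150 0 0 -0.6' && python3 -m pendant '85 0 0 -15 0 0 0; 85 0 0 -30 0 0 0; 85 0 0 -45 0 0 0; 85 0 0 -50 0 0 0;85 0 0 -50 0 0 0' && python3 -m pendant '0 0 0 0 0 0 0; 0 0 0 0 0 0 0;0 0 0 0 0 0 0;0 0 0 0 0 0 0' 50
```

```text
clock: 18.8
ee_pos: [0.5488, -0.2441, 0.0665]
tcp_rot: [-3.128, 0.27, 0.008]
force: [0.6, 0.5, 0.0]
width: 0.0849
clock: 19.42
ee_pos: [0.5511, -0.2452, 0.0203]
tcp_rot: [-3.13, 0.27, 0.0]
force: [-0.7, -0.6, 0.1]
width: 0.085
clock: 19.92
ee_pos: [0.551, -0.2452, 0.0206]
tcp_rot: [3.13, -0.27, -0.0]
force: [-1.3, -0.8, 2.6]
width: 0.0195
```

Gripped, width 19.5 mm. Next I turn it to the row's yaw (+13.8°) and bring the foot tip to just in front of the raised edge.

```bash
python3 -m pendant '0 10 12 0 0 0 3; 0 20 30 0 0 0 6; 0 30 48 0 0 0 10; 0 41 68 0 0 0 13.8; 0 49 86 0 0 0 13.8' && python3 -m pendant '0 0 0 0 0 0 0; 0 0 0 0 0 0 0'; python3 - <<'E'
from rect import *
f=grab('scene'); print({k:v for k,v in status.get_state().items() if k in('ee_pos','tcp_rot','force','width')})
for t,z in (("foot_tip",.0015),("bookend",0),("front_edge",.037)):
  print(t,[(round(o['conf'],2),np.round(o['position']),onz(f,o['position'],z)) for o in cams.landmark_of(t,'scene')[:2]])
E
```

```text
clock: 20.55
ee_pos: [0.6008, -0.1582, 0.0206]
tcp_rot: [3.139, 0.112, 0.0]
force: [-2.2, -6.1, 5.1]
width: 0.0196
clock: 20.8
ee_pos: [0.601, -0.1577, 0.0206]
tcp_rot: [-3.138, -0.111, -0.002]
force: [3.4, 5.7, 7.2]
width: 0.0192
{'ee_pos': array([ 0.6008, -0.158 ,  0.0206]), 'tcp_rot': array([-3.138 , -0.1104, -0.0022]), 'force': array([2.6805, 3.1914, 3.9336]), 'width': 0.01937597158617381}
foot_tip []
bookend [(0.69, array([213., 291.]), array([ 0.6003, -0.1006,  0.    ]))]
front_edge []
```

```bash
python3 -m pendant '0 -1 15 0 0 0 0; 0 -2 30 0 0 0 0; 0 -3 45 0 0 0 0; 0 -4 58 0 0 0 0; 0 -5 66 0 0 0 0' && python3 -m pendant '0 -1 6 0 0 0 0; 0 -1 12 0 0 0 0; 0 -1 18 0 0 0 0; 0 -2 24 0 0 0 0; 0 -2 30 0 0 0 0' && python3 -m pendant '0 0 6 0 0 0 0; 0 -1 12 0 0 0 0; 0 -1 18 0 0 0 0; 0 -2 24 0 0 0 0; 0 -2 30 0 0 0 0'
```

```text
clock: 21.62
ee_pos: [0.5951, -0.0937, 0.0206]
tcp_rot: [3.138, 0.107, 0.001]
force: [1.2, -6.1, 3.8]
width: 0.0196
clock: 22.25
ee_pos: [0.5932, -0.0654, 0.0207]
tcp_rot: [3.136, 0.105, 0.001]
force: [0.4, -11.4, 4.3]
width: 0.0196
clock: 22.88
ee_pos: [0.5911, -0.0349, 0.0206]
tcp_rot: [3.137, 0.106, 0.0]
force: [0.4, -10.2, 4.7]
width: 0.0198
```

```bash
python3 -m pendant '0 0 5 0 0 0 0; 0 -1 10 0 0 0 0; 0 -1 15 0 0 0 0; 0 -1 20 0 0 0 0; 0 -2 24 0 0 0 0' && python3 -m pendant '0 0 3 0 0 0 0; 0 0 5 0 0 0 0; 0 0 7 0 0 0 0; 0 0 7 0 0 0 0'; python3 - <<'E'
from rect import *
F={n:grab(n) for n in("scene","top")}
a=cv2.resize(F["scene"]["pixels"][60:240,200:350],None,fx=2.6,fy=2.6,interpolation=2); b=cv2.resize(F["top"]["pixels"][150:290,120:320],(400,280),interpolation=2)
o=np.zeros((480,800,3),np.uint8);o[:468,:390]=a;o[:280,400:]=b;cv2.imwrite("pics/push.png",o)
for n in F:
  for t,z in (("front_edge",.003),("end_carton",.003),("row_carton",0),("bookend",0)):
    print(n,t,[(round(q['conf'],2),np.round(q['position']),onz(F[n],q['position'],z)[:2]) for q in cams.landmark_of(t,n)[:1]])
E
```

```text
clock: 23.5
ee_pos: [0.5894, -0.0108, 0.0206]
tcp_rot: [3.137, 0.106, 0.001]
force: [2.0, -9.3, 4.8]
width: 0.019
clock: 24.0
ee_pos: [0.5891, -0.0038, 0.0206]
tcp_rot: [3.137, 0.106, 0.0]
force: [0.7, -8.9, 5.5]
width: 0.0192
scene front_edge []
scene end_carton [(0.74, array([341., 247.]), array([ 0.4718, -0.5101]))]
scene row_carton [(0.88, array([202., 226.]), array([ 0.3786, -0.0648]))]
scene bookend [(0.68, array([171., 288.]), array([0.5895, 0.0539]))]
top front_edge []
top end_carton []
top row_carton [(0.55, array([287., 264.]), array([ 0.3729, -0.0634]))]
top bookend []
```

View pics/push.png

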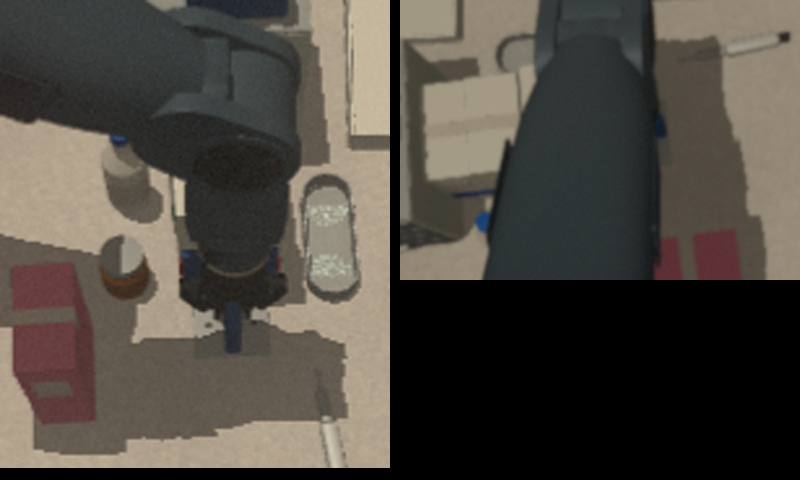

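```bash
python3 -m pendant '0 0 2 0 0 0 0; 0 0 4 0 0 0 0; 0 0 4 0 0 0 0'; python3 -m pendant '0 0 1 0 0 0 0; 0 0 2 0 0 0 0; 0 0 2 0 0 0 0'
```

```text
clock: 24.88
ee_pos: [0.589, 0.0002, 0.0206]
tcp_rot: [3.137, 0.106, 0.0]
force: [-0.8, -8.2, 5.7]
width: 0.0195
clock: 25.25
ee_pos: [0.5891, 0.0012, 0.0206]
tcp_rot: [3.135, 0.105, 0.0]
force: [0.5, -14.8, 5.1]
width: 0.0194
```

```bash
python3 - <<'E'
from rect import *
f=grab('wrist'); 
rf=np.array([.5725,.1416]); a=np.radians(4); u=np.array([np.cos(a),np.sin(a)]); n=np.array([-u[1],u[0]])
for nm,z in (("end_carton",.1),("row_carton",.1),("inner_carton",.1)):
  for o in cams.outline_of(nm,"wrist")[:2]:
    r=np.array(o["region"]).astype(np.uint8); rr,cc=np.where(r); print(nm,round(o["conf"],2),np.round(o["position"]),r.sum(),rr.min(),rr.max(),cc.min(),cc.max())
im=f["pixels"]; cv2.imwrite("pics/wf.png",im)
E
```

```text
end_carton 0.9 [ 72. 278.] 64675 0 151 46 503
end_carton 0.23 [202. 277.] 52041 149 381 2 548
row_carton 0.8 [380.   9.] 1030 325 410 0 21
```

```bash
python3 -m pendant '0 0 1 0 0 0 0; 0 0 2 0 0 0 0; 0 0 2 0 0 0 0'; python3 -m pendant '85 0 -2 0 0 0 0; 85 0 -2 0 0 0 0; 85 0 -2 0 0 0 0;85 0 -2 0 0 0 0'; python3 -m pendant '85 0 0 50 0 0 0; 85 0 0 110 0 0 0;85 0 -10 170 0 0 0; 85 0 -10 230 0 0 0; 85 -5 20 290 0 0 0'; python3 -m pendant '0 -10 40 40 0 0 0; 0 -15 80 70 0 0 0; 0 -15 80 70 0 0 0'
```

```text
clock: 25.82
ee_pos: [0.5891, 0.0021, 0.0206]
tcp_rot: [3.134, 0.104, 0.0]
force: [-0.4, -19.3, 5.6]
width: 0.0199
clock: 26.32
ee_pos: [0.5889, 0.0041, 0.0202]
tcp_rot: [-3.14, -0.109, 0.001]
force: [-0.6, -0.2, 0.1]
width: 0.0851
clock: 26.95
ee_pos: [0.5844, 0.0209, 0.3083]
tcp_rot: [3.14, 0.105, 0.002]
force: [1.5, 0.7, 0.7]
width: 0.0848
clock: 27.32
ee_pos: [0.5697, 0.1043, 0.3782]
tcp_rot: [-3.139, -0.114, -0.006]
force: [0.6, 0.2, -0.1]
width: 0.0316
```

```bash
python3 - <<'E'
from rect import *
f=grab('wrist'); print(status.get_state()['ee_pos'])
print("row/inner",edge(f,.195,(.562,.213),.07,'x',.05,.012))
print("row/end",edge(f,.2,(.5725,.143),.07,'x',.05,.012))
print("row L",edge(f,.2,(.505,.175),.07,'y',.025,.01),"row R",edge(f,.2,(.6345,.18),.07,'y',.025,.01))
print("end L",edge(f,.203,(.517,.105),.07,'y',.03,.012),"end R",edge(f,.203,(.647,.105),.07,'y',.03,.012))
print("end front",edge(f,.203,(.578,.062),.07,'x',.05,.012))
print("upright",edge(f,.12,(.579,.05),.07,'x',.05,.012))
a=rectify(f,.2,.47,.69,-.03,.27); w=cv2.resize(f["pixels"],(400,300))
o=np.zeros((545,800,3),np.uint8);o[:,:400]=cv2.resize(a,(400,545));o[:300,400:]=w;cv2.imwrite("pics/fin.png",o)
E
```

```text
[0.5697 0.1029 0.3767]
row/inner (array([0.5621, 0.212 ]), np.float64(4.014483818018578), np.float64(0.755))
row/end (array([0.5724, 0.1445]), np.float64(4.044582780833744), np.float64(0.8))
row L (array([0.5061, 0.1751]), np.float64(4.67216380575734), np.float64(1.0)) row R (array([0.6394, 0.1803]), np.float64(10.658807630815073), np.float64(0.98))
end L (array([0.5179, 0.1051]), np.float64(4.001102330914804), np.float64(0.5666666666666667)) end R (array([0.647, 0.105]), np.float64(4.417052903121503), np.float64(0.9833333333333333))
end front (array([0.5779, 0.064 ]), np.float64(4.115733305068509), np.float64(0.795))
upright (array([0.579 , 0.0499]), np.float64(17.45973114732319), np.float64(0.42))
```

View pics/fin.png

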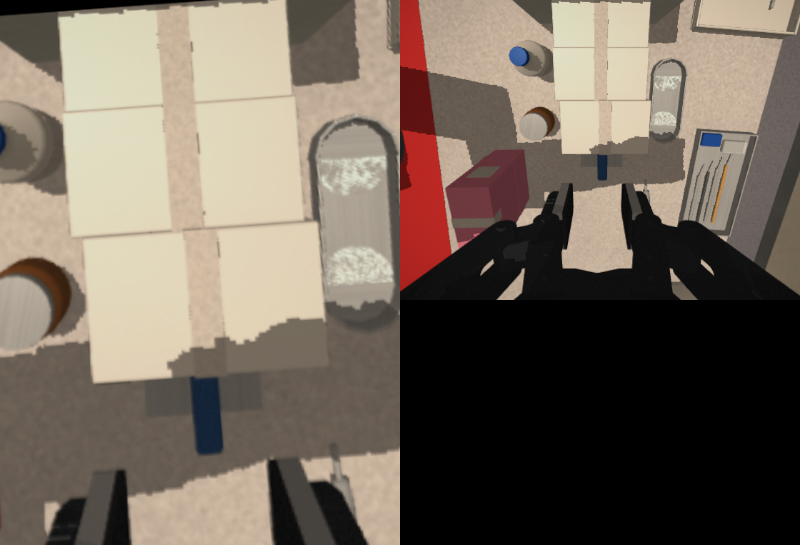

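The view shows the row and red carton edge to edge at (228,195) with no gap. The carton's top is 80.5 mm deep, so it stands upright, and its yaw is 4.1° against 4.0° for the row. It still sits about 7 mm to +x (corners at 84 vs 72 px and 318 vs 305 px). I'll regrasp the bookend, ease off 1–2 mm, carry bookend and carton 7 mm sideways, and press home again.

```bash
python3 -m pendant '85 10 -52 0 0 0 0; 85 19 -101 0 0 0 0; 85 19 -101 -40 0 0 0; 85 19 -101 -100 0 0 0; 85 19 -101 -160 0 0 0' && python3 -m pendant '85 0 0 -60 0 0 0; 85 0 0 -120 0 0 0; 85 0 0 -160 0 0 0; 85 0 0 -180 0 0 0; 85 0 0 -197 0 0 0' && python3 -m pendant '85 0 0 0 0 0 0; 0 0 0 0 0 0 0; 0 0 0 0 0 0 0; 0 0 0 0 0 0 0; 0 0 0 0 0 0 0' 50
```

```text
clock: 28.0
ee_pos: [0.5875, -0.0008, 0.2132]
tcp_rot: [3.14, 0.106, -0.002]
force: [1.4, 0.0, 0.8]
width: 0.0846
clock: 28.62
ee_pos: [0.5865, -0.0005, 0.0167]
tcp_rot: [3.14, 0.106, -0.005]
force: [-0.6, 0.4, 0.1]
width: 0.0855
clock: 29.25
ee_pos: [0.589, 0.0006, 0.0197]
tcp_rot: [3.139, 0.108, 0.002]
force: [1.2, -1.7, 4.1]
width: 0.0192
```

```bash
python3 -m pendant '0 0 -2 0 0 0 0; 0 -1 -2 0 0 0 0; 0 -3 -2 0 0 0 0; 0 -5 -2 0 0 0 0; 0 -7 -2.5 0 0 0 0' && python3 -m pendant '0 0 1 0 0 0 0; 0 0 2 0 0 0 0; 0 0 3 0 0 0 0; 0 0 4 0 0 0 0;0 0 4 0 0 0 0'
```

```text
clock: 29.88
ee_pos: [0.5836, -0.0016, 0.0198]
tcp_rot: [-3.14, -0.108, -0.006]
force: [5.1, 0.4, -2.2]
width: 0.0198
clock: 30.5
ee_pos: [0.5827, 0.0, 0.0197]
tcp_rot: [3.136, 0.106, 0.003]
force: [3.8, -9.8, 1.6]
width: 0.0195
```

```bash
python3 -m pendant '0 0 1 0 0 0 0; 0 0 2 0 0 0 0; 0 0 3 0 0 0 0; 0 0 3 0 0 0 0'; python3 -m pendant '85 0 -3 0 0 0 0; 85 0 -3 0 0 0 0; 85 0 -3 0 0 0 0;85 0 -3 0 0 0 0'; python3 -m pendant '85 0 0 50 0 0 0; 85 0 0 110 0 0 0;85 0 -10 170 0 0 0; 85 0 -10 230 0 0 0; 85 0 20 290 0 0 0'; python3 -m pendant '85 -5 40 40 0 0 0; 85 -12 80 70 0 0 0; 85 -12 80 70 0 0 0; 85 -12 80 70 0 0 0'
python3 - <<'E'
from rect import *
f=grab('wrist'); print(status.get_state()['ee_pos'])
u=np.array([np.cos(.07),np.sin(.07)])
print("row/inner",edge(f,.195,(.562,.213),.07,'x',.05,.012))
print("row/end",edge(f,.2,(.5725,.143),.07,'x',.05,.012))
rl=edge(f,.2,(.507,.165),.07,'y',.02,.01);rr=edge(f,.2,(.636,.17),.07,'y',.02,.008)
el=edge(f,.203,(.511,.11),.07,'y',.025,.012); er=edge(f,.203,(.640,.12),.07,'y',.02,.012)
for k,e in zip(("rowL","rowR","endL","endR"),(rl,rr,el,er)): print(k,e,"lat mm",1e3*(e[0]-[.5725,.1416])@u)
print("end front",edge(f,.203,(.577,.062),.07,'x',.05,.012))
a=rectify(f,.2,.47,.69,-.03,.27);cv2.imwrite("pics/fin2.png",a)
E
```

```text
clock: 31.0
ee_pos: [0.5828, -0.0, 0.0197]
tcp_rot: [3.131, 0.102, 0.003]
force: [4.4, -27.1, 0.9]
width: 0.0191
clock: 31.5
ee_pos: [0.5813, 0.0025, 0.0191]
tcp_rot: [-3.14, -0.109, 0.0]
force: [0.5, -0.2, -1.1]
width: 0.0851
clock: 32.12
ee_pos: [0.5813, 0.0194, 0.3074]
tcp_rot: [3.14, 0.105, 0.002]
force: [1.1, 0.9, -0.5]
width: 0.085
clock: 32.62
ee_pos: [0.5694, 0.1002, 0.3743]
tcp_rot: [3.139, 0.109, -0.001]
force: [-0.6, -0.2, 0.4]
width: 0.0852
[0.5693 0.0997 0.374 ]
row/inner (array([0.5621, 0.212 ]), np.float64(4.012605591892756), np.float64(0.83))
row/end (array([0.5724, 0.1445]), np.float64(4.010704565915762), np.float64(0.79))
rowL (array([0.5068, 0.165 ]), np.float64(4.8608116219786766), np.float64(1.0)) lat mm -63.90663745288589
rowR (array([0.6403, 0.1703]), np.float64(2.5806217447010886), np.float64(1.0)) lat mm 69.61210659003316
endL (array([0.5113, 0.11  ]), np.float64(3.601809540431365), np.float64(0.78)) lat mm -63.22108317433319
endR (array([0.6436, 0.1203]), np.float64(-1.1068787514753353), np.float64(1.0)) lat mm 69.41506625511204
end front (array([0.5769, 0.0641]), np.float64(4.289809760773778), np.float64(0.71))
```

```bash
python3 -m pendant '85 4 -50 0 0 0 0; 85 8 -100 0 0 0 0; 85 11 -140 0 0 0 0; 85 11 -140 0 0 0 0; 85 11 -140 0 0 0 0'
python3 - <<'E'
from rect import *
f=grab('wrist'); print(status.get_state()['ee_pos'])
print("carton front top",edge(f,.203,(.577,.064),.07,'x',.05,.010))
# blue profile across the upright at z=.12, along row normal
n=np.array([-.0698,.9976]);u=np.array([.9976,.0698])
for l in(-.035,0.025,.045):
  s=[]
  for d in np.arange(-.02,.014,.001):
    q=np.append(np.array([.577,.0630])+l*u+d*n,.12); r,c=np.round(proj(f,q)).astype(int); b,g,rr=map(int,f["pixels"][r,c]); s.append((round(1e3*d),b,g,rr))
  print(l,' '.join(f"{a}:{b}/{g}/{r}" for a,b,g,r in s))
for n_ in("scene","top"):
  g=grab(n_)
  for t,z in (("dish",0),("bottle",0),("jar",0),("handpiece",0),("flat_carton",0),("row_carton",0)):
    print(n_,t,[(round(q['conf'],2),onz(g,q['position'],z)[:2]) for q in cams.landmark_of(t,n_)[:2]])
E
```

```text
clock: 33.3
ee_pos: [0.5801, -0.0404, 0.3743]
tcp_rot: [-3.139, -0.106, 0.002]
force: [-0.1, 0.6, -0.7]
width: 0.0851
[ 0.5802 -0.0398  0.3745]
carton front top (array([0.577 , 0.0638]), np.float64(3.974779218735263), np.float64(1.0))
-0.035 -20:79/85/90 -19:78/84/89 -18:77/84/88 -17:77/83/89 -16:77/83/89 -15:72/73/76 -14:49/43/37 -13:41/25/14 -12:41/24/14 -11:45/29/15 -10:48/32/17 -9:51/33/20 -8:53/35/20 -7:54/35/19 -6:54/35/19 -5:54/35/19 -4:54/34/19 -3:55/36/21 -2:55/33/18 -1:52/33/18 0:57/51/47 1:69/77/83 2:71/82/90 3:70/82/89 4:72/83/91 5:71/82/89 6:71/82/89 7:70/80/89 8:136/156/172 9:184/211/218 10:191/218/223 11:190/217/221 12:190/218/222 13:190/218/222
0.025 -20:76/81/86 -19:76/82/87 -18:76/82/87 -17:76/82/86 -16:76/81/86 -15:54/50/48 -14:54/50/48 -13:42/26/13 -12:41/27/13 -11:45/30/17 -10:48/31/17 -9:52/32/18 -8:52/33/18 -7:53/34/18 -6:55/36/22 -5:55/35/19 -4:55/35/19 -3:58/37/23 -2:54/34/18 -1:53/34/18 0:58/53/49 1:68/76/82 2:69/81/89 3:71/82/90 4:72/82/90 5:71/82/90 6:70/81/89 7:70/81/89 8:128/146/161 9:173/198/215 10:185/211/222 11:186/213/222 12:185/212/222 13:186/212/22
[... 259 characters left out ...]
/22 0:53/42/31 1:69/76/82 2:71/81/90 3:70/81/89 4:70/81/89 5:70/81/89 6:71/81/89 7:123/142/155 8:123/142/155 9:168/193/210 10:181/209/221 11:183/211/221 12:184/210/222 13:183/210/221
scene dish [(0.92, array([0.7194, 0.1268]))]
scene bottle [(0.76, array([0.4435, 0.1901]))]
scene jar [(0.95, array([0.4382, 0.0828]))]
scene handpiece [(0.77, array([ 0.7187, -0.1424]))]
scene flat_carton [(0.55, array([ 0.4588, -0.5089]))]
scene row_carton [(0.67, array([ 0.3767, -0.0771]))]
top dish []
top bottle []
top jar [(0.47, array([ 0.7131, -0.1541]))]
top handpiece [(0.74, array([ 0.7136, -0.1423]))]
top flat_carton [(0.61, array([ 0.4657, -0.5155]))]
top row_carton [(0.79, array([ 0.3648, -0.0616]))]
```

```bash
python3 -c "
from rig import job,status
print(job.sign_off(), status.get_state()['clock'])"
```

```text
the job is handed in; nothing more can be done
the job is handed in; nothing more can be done
```

The job is done and handed in. The red-banded carton stands upright on the bookend's foot, flush between the green-banded carton and the bookend's upright. The clock stood at about 33 s of the 58 s allowed.

**What I did**
- I tipped the carton back until it leaned by itself on the row.
- I gripped the rib, turned the bookend to the row's angle, slid the foot under the raised edge and pushed until the carton stood up.
- The carton ended about 7 mm to one side, so I took hold of the bookend again, carried both sideways and pressed home with about 27 N.
- I then let go and backed off.

**Last checks**

| Check | Result |
|---|---|
| Yaw | carton 4.0–4.3°, row 4.0° |
| Sideways offset from the row | within about 1 mm |
| Depth of the carton's top | about 80 mm, so it stands upright |
| Gap to the row | none visible before the sideways correction; edge line unchanged after it |
| Bookend upright against the carton's front | parallel and in contact, within about 1 mm |
| Bystanders (dish, bottle, jar, handpiece, flat carton) | within network noise of their first positions |

**What failed or disagreed**
- **Missed pushes:** my first two pushes passed over the carton without touching it. Contact and the wrist pictures put the real fingertips about 35 mm behind the reported TCP, against the 11 mm ahead given, so I went lower and the tipping worked.
- **Unreliable edge:** the edge finder gave inconsistent angles on the cartons' +x sides, so the yaw figures rest on the other edges.
- **Last checks by numbers only:** I had used all 12 pictures, so the state after the sideways correction was not viewed. In those last frames the top camera missed the dish and bottle and gave a wrong place for the jar. Neither camera reported the green-banded carton, only the pink look-alike.

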